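# Close the sample canister whose lid missed its thread

### The job

Of the two aluminium sample canisters standing in wooden blocks, one has its lid perched high, on top of the thread. Turn that lid back (anticlockwise from above) until it drops into the thread, then screw it forward (clockwise) fully home, so that its grip lies along the long side of the block, and let go. Leave the other canister's lid, which is already closed, as it is.

Things in the scene. Friction and masses are not known exactly. Their poses are not given: they have to be found in the camera images.
- lid_grip (a point): The perched lid: loose aluminium screw lid, 66 mm wide, 32 mm tall, 120 g, with a grey upright paddle on its flat top, 52 mm long, 12 mm thick, 40 mm tall. Point on the lid's axis, in the paddle, 12 mm below its top edge, 28 mm above the flat top. x along the paddle, y across it, z up. At the start it is turned 10 to 30 degrees anticlockwise of closed.
- canister_mouth (a point): Its canister: aluminium can 80 mm wide with a black 48 mm neck, fixed to the table in a dark wooden block 124 x 86 x 34 mm, long sides along this point's x. Point on the axis at the neck's rim, 130 mm above the table; z up. Closed: paddle parallel to x (either way round), lid_grip 32 mm above this point (42 mm when perched).
- canister: The same canister; origin under its block, axes as canister_mouth. Its thread: a lid turned back past 55 degrees anticlockwise of closed (70 is good; stop at 140) is free to drop 10 mm. Held in a gripper it does not fall by itself: lower it or loosen the grip. Once down it turns clockwise under the thread to a hard stop at the closed angle. Perched, it cannot be screwed home.
- shut_lid_end (a point): The lid of the other canister, alike in every way but already closed; leave it alone. Point at one end of its paddle, 26 mm from the lid's axis, 12 mm below the paddle's top edge; x along the paddle away from the axis, z up.
Things that resemble listed ones, but are neither listed nor needed, are in the scene too. Leave any green look-alike of the part that bears lid_grip alone.

How it is judged:
By the outcome, as a careful person would: the job done as asked, in the order asked, and still so for the second after the job is handed in, with the robot touching nothing.
It also fails if it takes over 35 s, if anything falls off the work surface, if the arm or the gripper's body presses on something with over 40 N, if the wrist force passes 120 N, or if a joint passes its speed limit or range.

### The arm

A 6-joint arm with a two-finger parallel gripper is mounted at the origin on the work surface. World frame = base frame: x ahead of the robot, y to its left, z up, the work surface at z = 0. Lengths are in mm, angles in rad, forces in N, time in s.
With the tool pointing down it reaches from about 275 to 1000 mm from the base axis. Payload 8.4 kg.
Tool frame: the origin (TCP) lies midway between the tips of the shut fingers; the grasp point (between the pads) lies 19 mm behind it; z points along the fingers, y is the line along which they close (so a half turn about z gives the same grasp; the last joint's range is limited). The gripper opens to 85 mm and grips with 20 to 120 N. Pads are 22 mm wide; open, the fingers measure 114 mm over their backs; the gripper's body (76 mm by 85 mm) begins 54 mm behind the grasp point. The pads swing forward as they close: fully open they stand 13 mm farther back than shut.
Start: joints at [1.34, 0.353, 1.633, -0, 1.155, -0.002], TCP at [141.754, 608.715, 231.281] pointing down, gripper open.
Joint ranges: [-2.63, 2.63], [-0.92, 2.1], [0.06, 2.66], [-1.3, 4.44], [0, 2.69], [-3.02, 3.02]. Speed limits (rad/s): [2.22, 2.22, 2.79, 3.14, 3.14, 3.14].

### API

Orientations are given as [roll, pitch, yaw] about the fixed x, y, z axes, in that order (R = Rz(yaw) Ry(pitch) Rx(roll)).
In Python, from rig import telemetry, optics, r gives the robot as it stands.
- The arm moves only by the tool play_rows, never from a script. Its arguments are lists of equal length, an entry for each row: "dp": the shift along the tool's x, y, z in units of 40 mm (1.0 is 40 mm), a list of three; "rot": the turn, a rotation vector about the tool's x, y, z in units of 6 degrees (1.0 is 6 degrees), a list of three. In form: {"dp": [[tx, ty, tz], ...], "rot": [[ax, ay, az], ...]}. A call has 1 to 5 rows; each row is the pose to reach, as a shift and turn from the pose commanded when the call began, along the tool's axes at that moment; what a row does not reach only later rows make up. A row lasts 1/12 s, in which the tool goes at most 41.7 mm and 7.16 degrees, less where a joint would pass 70% of its speed; a pose out of reach is approached as far as the arm can. A call with a gripper value outside its range is refused whole. "fingers" is the opening, from 0 (shut) to 1 (fully open), set as the call begins (left out, the last holds). The fingers move at their own pace and stop on an object; "grip_force" is the grip in N (left out, the last holds). Time passes only in rows, so rows that repeat a pose let the fingers close. It gives the time, the measured TCP pose, the force, the opening and the grip force at its end, in the units of the state.
- telemetry.sense(): the state, without advancing time (a new reading comes with each control period).
- optics.grab_frame(name): name is "scene" or "top" or "wrist"; returns a dict with "color" (480x640x3 uint8, red, green, blue), "mtx" (3x3 intrinsics, pixels), "D" ([k1, k2, p1, p2, k3] as OpenCV has them; the pictures are not rectified), "R" (3x3) and "t" (3): a world point X has camera coordinates R X + t; the wrist camera has in their place "mount" (4x4, takes a point from camera to tool coordinates, whose origin is the TCP and whose axes are the flange's). Camera axes: x right, y down, z forward; pixel columns grow to the right and rows downward; lengths in mm; the calibration is good to about 2 mm. A picture is of the moment at which its call begins: read the wrist's pose just before it. There is no depth.
- r.sign_off(): hands the job in; it is judged then, once.
The state is a dict: "clock": time; "qpos": joint angles; "qvel": joint speeds; "joint_efforts": joint torques, N m; "eef_pos": TCP position; "tcp_rot": TCP orientation; "contact_force": force on the tool from outside, world axes, zero at the start; "wrist_torque": the same for the moment, N m; "opening": opening from 0.0 (shut) to 1.0 (fully open); "grasp_force": force on a finger pad.
Only numpy, scipy, OpenCV 4.12 (cv2) and the standard library are available. Lean on these libraries where they do the work, as an engineer would, in place of code of your own. Each camera call takes 0.05 s, during which the arm holds its last target. There are 200 camera calls.

## Working session

There is one attempt and no reset: what is moved stays moved. The work goes in short steps, Python scripts to look and compute and a tool call to move; the robot and the scene stay as the last step left them, time stands still between calls to the robot, and variables do not carry over. Pictures are saved under pics/ and viewed, at most 10 in all, crops included, and the job is handed in when it is done.

Besides the shell and the picture viewer there is one more tool, called as name(argument=value, ...), one argument or row to a line, values as JSON. play_rows: Moves the arm, as the interface text tells. Its arguments: {"type":"object","properties":{"dp":{"type":"array"},"rot":{"type":"array"},"fingers":{"type":"number"},"grip_force":{"type":"number"}},"required":["dp","rot"]}

```bash
mkdir -p pics; ls
python3 - <<'E'
from rig import telemetry, optics, r
import cv2,pickle
s=telemetry.sense();print(s)
d={}
for n in("scene","top"):
    f=optics.grab_frame(n);d[n]=f
    cv2.imwrite(f"pics/{n}0.png",f["color"][:,:,::-1])
    print(n,f["mtx"],f["D"],f["R"],f["t"])
pickle.dump(d,open("f0.pkl","wb"))
E
```

```text
pics
{'clock': 0.0, 'qpos': array([ 1.33959974e+00,  3.53642648e-01,  1.63413180e+00, -1.82649332e-05,
        1.15516247e+00, -2.38561492e-03]), 'qvel': array([-2.05699309e-03, -1.17383057e-03,  1.14364030e-03,  1.27299150e-03,
        3.37827317e-05, -1.01002374e-03]), 'joint_efforts': array([ 3.70820799e-04, -6.05263209e+01, -3.42064047e+01,  2.07451353e-04,
        9.33819363e-03,  2.92282346e-05]), 'eef_pos': array([141.65332372, 608.26190712, 230.56609691]), 'tcp_rot': array([-3.14024835e+00,  1.34929935e-05,  2.91278908e+00]), 'contact_force': array([ 0.45666696,  1.02145454, -0.38994935]), 'wrist_torque': array([ 0.00228931, -0.01823026,  0.02395482]), 'grasp_force': 0.0, 'opening': 0.9986133956466202}
scene [[599.66479928   0.         317.8112583 ]
 [  0.         599.66479928 237.78537873]
 [  0.           0.           1.        ]] [-0.01563383  0.          0.          0.          0.        ] [[ 3.10053730e-01  9.50719034e-01 -5.54049379e-05]
 [ 5.34765112e-01 -1.74448728e-01 -8.26797385e-01]
 [-7.86061677e-01  2.56321984e-01 -5.62499849e-01]] [-190.07271345 -200.15288639 1433.95867773]
top [[550.73784507   0.         316.0649234 ]
 [  0.         550.73784507 244.62499683]
 [  0.           0.           1.        ]] [-0.09751801  0.          0.          0.          0.        ] [[ 0.00681305 -0.99996049 -0.00570889]
 [-0.99959917 -0.00665349 -0.02751782]
 [ 0.02747875  0.00589409 -0.99960501]] [-15.14914728 559.60744367 829.38581254]
```

View pics/scene0.png

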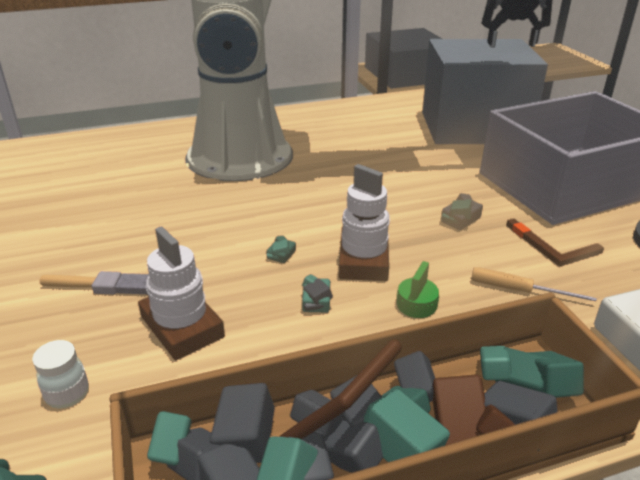

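View pics/top0.png

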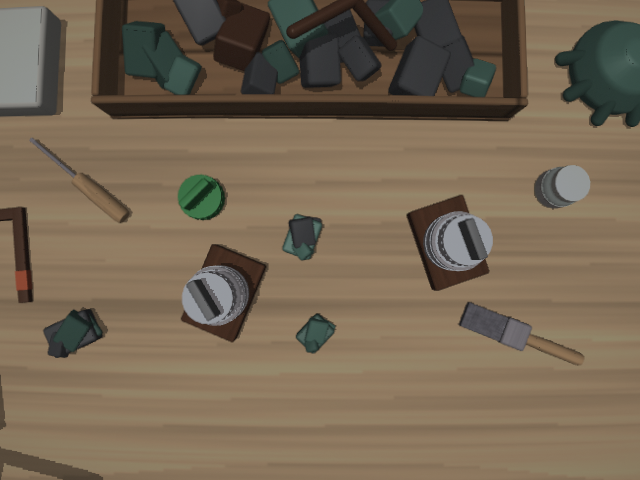

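Run:
```python
import pickle,cv2,numpy as np
d=pickle.load(open("f0.pkl","rb"))
t=d["top"]["color"];s=d["scene"]["color"]
c=lambda im,x,y,w,h:cv2.resize(im[y:y+h,x:x+w],(400,300),interpolation=cv2.INTER_CUBIC)
a=np.vstack([np.hstack([c(t,152,235,136,102),c(t,386,190,136,102)]),np.hstack([c(s,300,160,160,120),c(s,110,230,160,120)])])
cv2.imwrite("pics/crop.png",a[:,:,::-1])
```

```text
(no output)
```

View pics/crop.png

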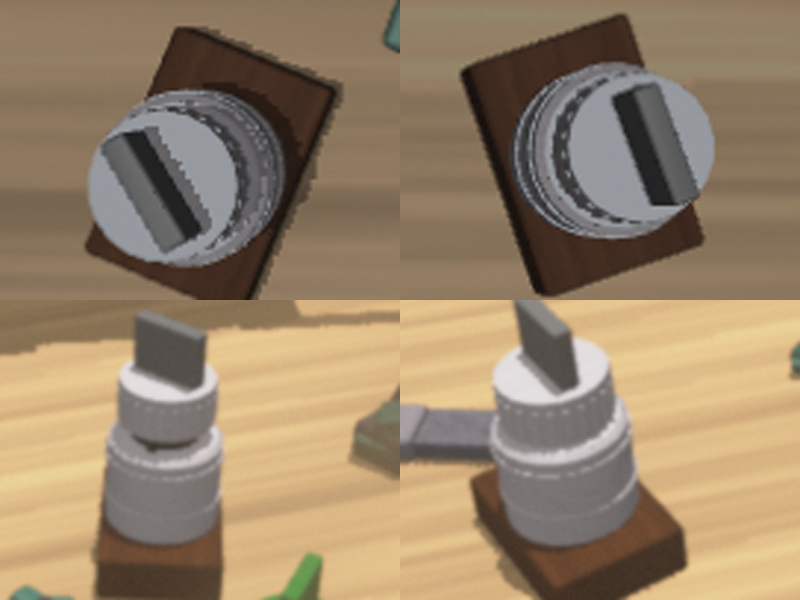

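Candidates: the canister at top (215,290), with a visible gap under its lid in the scene view, so it is the perched one; the canister at top (458,242), flush and aligned, so closed; the green look-alike at top (201,197). I choose (215,290) and will measure it now.

```bash
cat > h.py <<'E'
import pickle,cv2,numpy as np
def und(f,p): return cv2.undistortPoints(np.array(p,float).reshape(-1,1,2),f["mtx"],f["D"]).reshape(-1,2)
def plane(f,p,z):
    n=und(f,p);R,t=f["R"],f["t"];C=-R.T@t
    d=np.c_[n,np.ones(len(n))]@R
    return C+d*((z-C[2])/d[:,2])[:,None]
def tri(f,p,g,q):
    P=lambda h:np.c_[h["R"],h["t"]]
    X=cv2.triangulatePoints(P(f),P(g),und(f,p).T,und(g,q).T);return (X[:3]/X[3]).T
def proj(f,X): return cv2.projectPoints(np.array(X,float),cv2.Rodrigues(np.array(f["R"]))[0],np.array(f["t"],float),f["mtx"],f["D"])[0].reshape(-1,2)
E
python3 - <<'E'
from h import *
d=pickle.load(open("f0.pkl","rb"));T,S=d["top"],d["scene"]
tl=lambda *p:[(152+x/2.941,235+y/2.941) for x,y in p]
tr=lambda *p:[(386+(x-400)/2.941,190+y/2.941) for x,y in p]
sl=lambda *p:[(300+x/2.5,160+(y-300)/2.5) for x,y in p]
sr=lambda *p:[(110+(x-400)/2.5,230+(y-300)/2.5) for x,y in p]
ang=lambda v:np.degrees(np.arctan2(v[1],v[0]))%180
b=plane(T,tl((180,28),(330,92),(88,245)),34);print("Lblock",b,ang(b[2]-b[0]),np.linalg.norm(b[2]-b[0]),np.linalg.norm(b[1]-b[0]))
print("centre",(b[1]+b[2])/2)
b=plane(T,tr((465,75),(626,14),(702,238),(542,294)),34);print("Rblock",b,ang(b[3]-b[0]),np.linalg.norm(b[3]-b[0]),b.mean(0))
for z in(174,184):
    p=plane(T,tl((103,145),(165,250),(152,130)),z);print("Lpaddle",z,p,ang(p[1]-p[0]),np.linalg.norm(p[1]-p[0]))
c=plane(T,tl((162,188)),144);print("Llid disc",c)
c=plane(T,tr((642,155)),134);print("Rlid disc",c)
# disc centres triangulated
print("L",tri(T,tl((162,188)),S,sl((167,382))));print("R",tri(T,tr((642,155)),S,sr((952-400,372))))
E
```

```text
Lblock [[558.114733   140.56144984  34.        ]
 [526.55875695  64.61860798  34.        ]
 [448.57087104 186.24333054  34.        ]] 157.36293228626647 118.68737050078535 82.23803775816005
centre [487.56481399 125.43096926  34.        ]
Rblock [[ 602.91413509 -147.19776854   34.        ]
 [ 634.50431377 -229.01287457   34.        ]
 [ 521.6793435  -267.664372     34.        ]
 [ 493.25204373 -186.30712775   34.        ]] 19.628022402762753 116.42730032058138 [ 563.08745902 -207.54553572   34.        ]
Lpaddle 174 [[505.48262396 145.2779832  174.        ]
 [462.14779454 118.87025821 174.        ]
 [511.92345129 124.73686422 174.        ]] 31.357628325441794 50.747171147303874
Lpaddle 184 [[505.94823543 142.86750177 184.        ]
 [463.25983665 116.85370386 184.        ]
 [512.2929842  122.63279702 184.        ]] 31.357628325441766 49.99016975305738
Llid disc [[485.69566433 126.43814758 144.        ]]
Rlid disc [[ 560.03499618 -209.7279345   134.        ]]
L [[485.18560373 128.20755403 136.19866012]]
R [[ 560.66959793 -209.13306557  128.28535895]]
```

```bash
cat >> h.py <<'E'
from scipy.spatial.transform import Rotation as Ro
def go(x,y,z,yaw):
    from rig import telemetry
    s=telemetry.sense();p=s["eef_pos"];e=s["tcp_rot"]
    R=Ro.from_euler("xyz",e);G=Ro.from_euler("xyz",[np.pi,0,np.radians(yaw)])
    print("t",s["clock"],"p",p.round(1),"e",np.degrees(e).round(2),"q",s["qpos"].round(2),"F",s["contact_force"].round(1),"op",s["opening"].round(3),s["grasp_force"])
    print("dp",(R.inv().apply(np.array([x,y,z])-p)/40).round(3),"rot",((R.inv()*G).as_rotvec(degrees=True)/6).round(3))
E
python3 - <<'E'
from h import *
go(487,125.5,270,-148.6)
from rig import optics
print(optics.grab_frame("wrist")["mount"])
E
```

```text
Traceback (most recent call last):
  File "h.py", line 16, in go
    print("t",s["clock"],"p",p.round(1),"e",np.degrees(e).round(2),"q",s["qpos"].round(2),"F",s["contact_force"].round(1),"op",s["opening"].round(3),s["grasp_force"])
                                                                                                                               ^^^^^^^^^^^^^^^^^^
AttributeError: 'float' object has no attribute 'round'
```

```bash
sed -i 's/s\["opening"\].round(3)/round(s["opening"],3)/' h.py
python3 - <<'E'
from h import *
go(487,125.5,270,-148.6)
from rig import optics
print(optics.grab_frame("wrist")["mount"].round(3))
E
```

```text
t 0.1 p [141.6 608.3 230.6] e [-179.93    0.    166.89] q [ 1.34  0.35  1.63 -0.    1.16 -0.  ] F [-0.5 -0.1  0.5] op 0.997 0.0
dp [-11.146  -9.798  -0.971] rot [-1.200e-02 -5.000e-03 -7.418e+00]
[[-1.00000e-03 -9.57000e-01 -2.91000e-01  7.35930e+01]
 [ 1.00000e+00 -0.00000e+00 -1.00000e-03 -9.46000e-01]
 [ 1.00000e-03 -2.91000e-01  9.57000e-01 -1.42217e+02]
 [ 0.00000e+00  0.00000e+00  0.00000e+00  1.00000e+00]]
```

play_rows(
  dp=[
    [-1, -0.9, -0.97],
    [-2, -1.7, -0.97],
    [-2.6, -2.3, -0.97],
    [-3.3, -2.9, -0.97],
    [-4, -3.5, -0.97],
  ],
  rot=[
    [0, 0, -1],
    [0, 0, -2],
    [0, 0, -3],
    [0, 0, -4],
    [0, 0, -5],
  ],
)

```text
clock: 0.57
eef_pos: [258.6, 445.2, 270.2]
tcp_rot: [3.141, 0.0, -2.841]
contact_force: [2.3, 0.9, 0.3]
opening: 1.004
grasp_force: 0.0
```

```bash
python3 -c "
from h import *
go(487,125.5,270,-148.6)"
```

```text
t 0.5667 p [258.6 445.2 270.2] e [ 1.7998e+02  3.0000e-02 -1.6277e+02] q [ 1.04  0.14  1.82 -0.    1.18 -0.83] F [2.3 0.9 0.3] op 1.004 0.0
dp [-3.085e+00 -9.325e+00  5.000e-03] rot [ 2.000e-03  5.000e-03 -2.362e+00]
```

play_rows(
  dp=[
    [-0.3, -0.9, 0],
    [-0.6, -1.8, 0],
    [-0.9, -2.7, 0],
    [-1.2, -3.6, 0],
    [-1.5, -4.5, 0],
  ],
  rot=[
    [0, 0, -0.5],
    [0, 0, -1],
    [0, 0, -1.5],
    [0, 0, -2],
    [0, 0, -2.35],
  ],
)

```text
clock: 0.98
eef_pos: [368.3, 290.2, 269.9]
tcp_rot: [3.142, 0.0, -2.598]
contact_force: [0.9, 0.6, 0.2]
opening: 0.997
grasp_force: 0.0
```

```bash
python3 -c "
from h import *
go(487,125.5,270,-148.6)"
```

```text
t 0.9833 p [368.3 290.2 269.9] e [ 1.8000e+02  1.0000e-02 -1.4884e+02] q [ 0.66  0.07  1.91 -0.    1.17 -1.45] F [0.9 0.6 0.2] op 0.997 0.0
dp [-4.070e-01 -5.059e+00 -1.000e-03] rot [ 0.     0.002 -0.039]
```

play_rows(
  dp=[
    [-0.1, -1, 0],
    [-0.2, -2, 0],
    [-0.3, -3, 0],
    [-0.4, -4, 0],
    [-0.4, -5, 0],
  ],
  rot=[
    [0, 0, 0],
    [0, 0, 0],
    [0, 0, 0],
    [0, 0, 0],
    [0, 0, 0],
  ],
)

```text
clock: 1.4
eef_pos: [485.6, 127.0, 270.0]
tcp_rot: [-3.142, 0.001, -2.601]
contact_force: [0.9, 0.4, -0.5]
opening: 0.999
grasp_force: 0.0
```

play_rows(
  dp=[
    [0, -0.05, 0],
    [0, -0.05, 0],
    [0, -0.05, 0],
  ],
  rot=[
    [0, 0, 0],
    [0, 0, 0],
    [0, 0, 0],
  ],
)

```text
clock: 1.65
eef_pos: [485.1, 127.0, 269.6]
tcp_rot: [3.141, -0.001, -2.602]
contact_force: [-1.5, 0.3, 0.2]
opening: 1.001
grasp_force: 0.0
```

Run:
```python
from h import *
go(487,125.5,270,-148.6)
from rig import optics,telemetry
s=telemetry.sense();f=optics.grab_frame("wrist")
M=np.eye(4);M[:3,:3]=Ro.from_euler("xyz",s["tcp_rot"]).as_matrix();M[:3,3]=s["eef_pos"]
W=np.linalg.inv(M@f["mount"]);f["R"]=W[:3,:3];f["t"]=W[:3,3]
pickle.dump(f,open("w1.pkl","wb"))
cv2.imwrite("pics/w1.png",f["color"][:,:,::-1])
```

```text
t 1.65 p [485.1 127.  269.6] e [ 1.7996e+02 -4.0000e-02 -1.4909e+02] q [ 0.25  0.12  1.85  0.    1.17 -1.86] F [-1.5  0.3  0.2] op 1.001 0.0
dp [-0.022 -0.056 -0.01 ] rot [ 0.007 -0.007 -0.081]
```

View pics/w1.png

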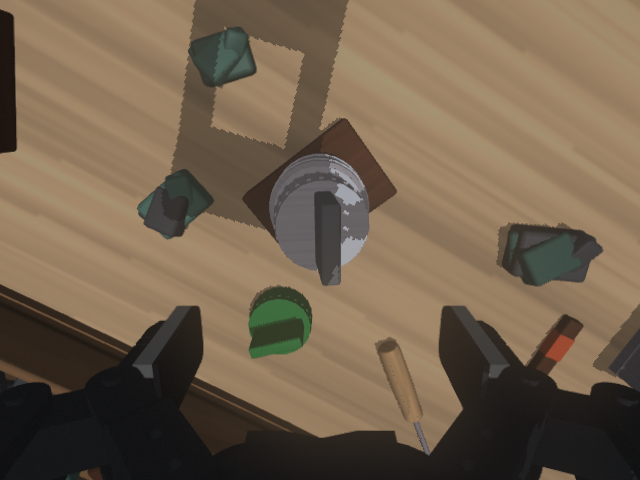

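Run:
```python
from h import *
f=pickle.load(open("w1.pkl","rb"))
cv2.imwrite("pics/w1c.png",cv2.resize(f["color"][110:310,230:430,::-1],(600,600),interpolation=cv2.INTER_CUBIC))
d=pickle.load(open("f0.pkl","rb"))
# model: predicted paddle top corners, disc centre, block corners
```

```text
(no output)
```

View pics/w1c.png

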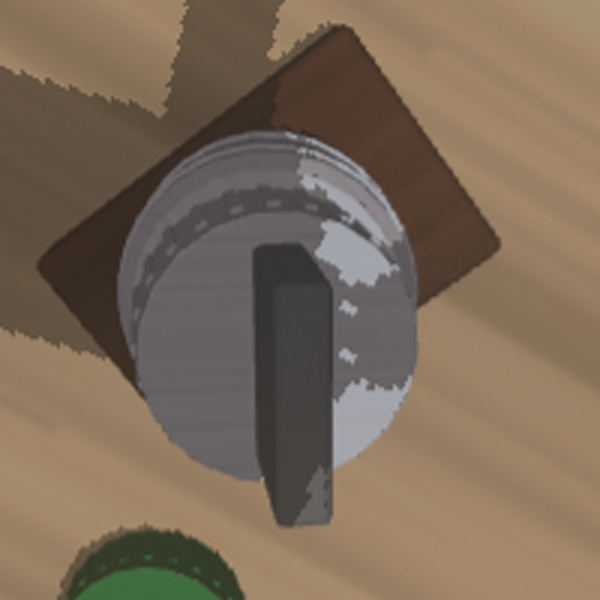

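The wrist crop shows the paddle's top face with corners at crop (274,283), (332,283), (330,523), (278,525) and three block corners. The paddle stands oblique to the block.

Run:
```python
from h import *
f=pickle.load(open("w1.pkl","rb"))
c=lambda *p:[(230+x/3,110+y/3) for x,y in p]
ang=lambda v:np.degrees(np.arctan2(v[1],v[0]))
for z in(174,184):
    p=plane(f,c((274,283),(332,283),(330,523),(278,525)),z);print(z,p.mean(0),np.linalg.norm(np.diff(p,axis=0),axis=1),ang(p[0]-p[3]),ang(p[1]-p[2]))
b=plane(f,c((340,25),(500,243),(38,265)),34);print(b,ang(b[2]-b[0]),np.linalg.norm(b[2]-b[0]),np.linalg.norm(b[1]-b[0]),(b[1]+b[2])/2, ang(b[1]-b[0]))
for z in(134,144):print(plane(f,c((277,345)),z))
```

```text
174 [485.80037703 133.77607154 174.        ] [11.63766433 52.20242131 11.08952244] -148.15800695642784 -148.76164564007328
184 [483.11597186 131.84684369 184.        ] [11.14843693 50.00792126 10.62333798] -148.15800695642784 -148.7616456400733
[[414.93172839 107.55848623  34.        ]
 [445.03353257 185.63140265  34.        ]
 [526.062564    63.87496614  34.        ]] -21.458891385271176 119.40817623391412 83.67495977374716 [485.54804829 124.7531844   34.        ] 68.91534924432105
[[486.47739623 127.98728843 134.        ]]
[[484.15504153 126.54408948 144.        ]]
```

Run:
```python
from h import *
d=pickle.load(open("f0.pkl","rb"));d["w"]=pickle.load(open("w1.pkl","rb"));print(d["w"]["mtx"],d["w"]["D"])
def model(x,y,a,dz):
    c,s=np.cos(np.radians(a)),np.sin(np.radians(a));R=np.array([[c,-s],[s,c]])
    q=np.array([[26,6],[26,-6],[-26,-6],[-26,6]])@R.T+[x,y]
    L=[np.c_[q,np.full(4,z+dz)] for z in(174,134)]
    th=np.linspace(0,2*np.pi,60);ci=np.c_[x+33*np.cos(th),y+33*np.sin(th)]
    L+=[np.c_[ci,np.full(60,z+dz)] for z in(134,102)]
    return L
out=[]
for n,(x,y,w,h) in{"top":(172,248,88,88),"scene":(330,160,76,76),"w":(240,140,150,150)}.items():
    f=d[n];k=560/w/2 if 0 else 400/w
    im=np.ascontiguousarray(cv2.resize(f["color"][y:y+h,x:x+w],(400,400),interpolation=cv2.INTER_CUBIC)[:,:,::-1])
    raw=im.copy()
    for P in model(486,126,31.5,10):
        cv2.polylines(im,[((proj(f,P)-[x,y]+.5)*k).astype(int)],True,(0,0,255),1)
    out.append(im)
cv2.imwrite("pics/ov.png",cv2.resize(np.hstack(out),(800,267),interpolation=cv2.INTER_AREA))
```

```text
[[403.24974392   0.         320.56869046]
 [  0.         403.24974392 235.7806645 ]
 [  0.           0.           1.        ]] [0.02630684 0.         0.         0.         0.        ]
```

View pics/ov.png

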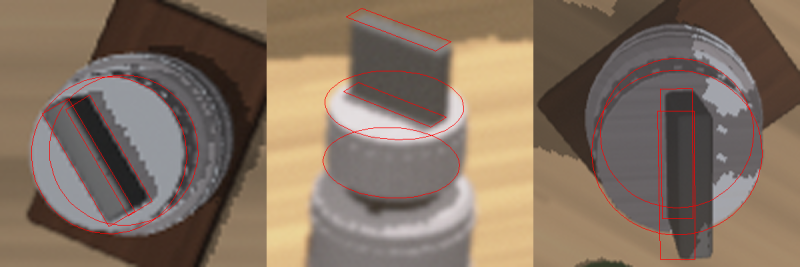

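```bash
cat > fit.py <<'E'
from h import *
from scipy.optimize import least_squares
d=pickle.load(open("f0.pkl","rb"));d["w"]=pickle.load(open("w1.pkl","rb"))
A={"top":[((187.3,284.3),26,6,40),((208.2,320.2),-26,6,40),((195.1,280),26,-6,40),((215.9,318),-26,-6,40)],
"scene":[((354,167.5),-26,-6,40),((382,175),26,-6,40),((354,190),-26,-6,0),((382,196),26,-6,0)],
"w":[((230+x/3,110+y/3),u,v,40) for x,y,u,v in((274,283,-26,-6),(332,283,-26,6),(330,523,26,6),(278,525,26,-6))]}
def res(p,ks):
    x,y,z,a=p;c,s=np.cos(a),np.sin(a);r=[]
    for k in ks:
        for px,u,v,h in A[k]: r+=list((proj(d[k],[[x+c*u-s*v,y+s*u+c*v,z+h]])-px)[0])
    return np.array(r)
for ks in(["top","scene"],["top","w"],["top","scene","w"]):
    o=least_squares(res,[486,126,140,.55],args=(ks,),loss="soft_l1")
    print(ks,o.x[:3].round(1),np.degrees(o.x[3]).round(1),res(o.x,ks).reshape(-1,2).round(1).tolist())
E
python3 fit.py
```

```text
['top', 'scene'] [486.9 127.6 139.3] 33.0 [[-2.6, 0.3], [-0.7, 0.6], [-2.1, -0.7], [-0.1, -2.5], [-1.0, -0.3], [-3.0, 1.6], [-1.8, -1.7], [-4.3, 2.1]]
['top', 'w'] [485.8 133.3 134. ] 31.2 [[-5.6, 0.4], [-5.0, 1.1], [-5.1, -0.3], [-4.4, -1.7], [-0.7, 0.0], [-0.1, -0.1], [-0.1, -0.4], [-1.6, -1.0]]
['top', 'scene', 'w'] [485.2 132.8 136.8] 31.7 [[-5.9, 1.1], [-5.0, 1.8], [-5.4, 0.3], [-4.3, -1.0], [1.6, -0.0], [-0.8, 2.2], [0.8, -1.5], [-2.2, 2.5], [-1.3, -0.2], [-0.4, -0.4], [0.2, 0.2], [-1.5, -0.2]]
```

Run:
```python
from h import *
d=pickle.load(open("f0.pkl","rb"))
c,s=np.cos(np.radians(31.5)),np.sin(np.radians(31.5))
q=np.array([[26,6],[26,-6],[-26,-6],[-26,6]])@np.array([[c,-s],[s,c]]).T+[486,126]
th=np.linspace(0,2*np.pi,60);ci=np.c_[486+33*np.cos(th),126+33*np.sin(th)]
out=[]
for n,(x,y,w) in{"top":(176,256,72),"scene":(335,160,62)}.items():
    f=d[n];k=400/w
    im=np.ascontiguousarray(cv2.resize(f["color"][y:y+w,x:x+w],(400,400),interpolation=cv2.INTER_CUBIC)[:,:,::-1])
    im2=im.copy()
    for P,col in((np.c_[q,np.full(4,184)],(0,0,255)),(np.c_[q,np.full(4,144)],(0,255,0)),(np.c_[ci,np.full(60,144)],(0,255,0))):
        cv2.polylines(im,[((proj(f,P)-[x,y]+.5)*k).astype(int)],True,col,1)
    out.append(im)
cv2.imwrite("pics/ov2.png",np.hstack(out))
```

```text
(no output)
```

View pics/ov2.png

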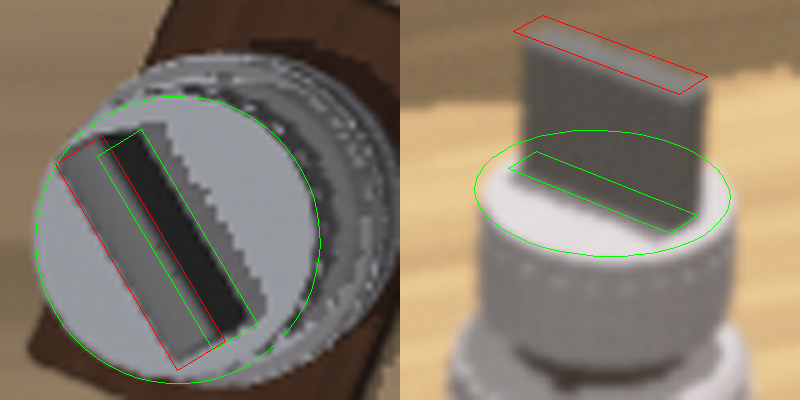

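```bash
python3 -c "
from h import *
go(486.5,127,154,-148.4)"
```

```text
t 1.7 p [484.9 127.6 269.7] e [ 1.7997e+02 -3.0000e-02 -1.4901e+02] q [ 0.25  0.12  1.85  0.    1.17 -1.86] F [-0.7 -0.4 -0.2] op 1.0 0.0
dp [-0.029 -0.035  2.892] rot [ 0.005 -0.005 -0.101]
```

play_rows(
  dp=[
    [-0.03, -0.03, 0.6],
    [-0.03, -0.03, 1.2],
    [-0.03, -0.03, 1.9],
    [-0.03, -0.03, 2.5],
    [-0.03, -0.03, 2.89],
  ],
  rot=[
    [0, 0, -0.1],
    [0, 0, -0.1],
    [0, 0, -0.1],
    [0, 0, -0.1],
    [0, 0, -0.1],
  ],
)

```text
clock: 2.12
eef_pos: [485.1, 127.9, 152.2]
tcp_rot: [3.141, -0.002, -2.588]
contact_force: [0.1, -0.1, 0.5]
opening: 0.998
grasp_force: 0.0
```

play_rows(
  dp=[
    [0, 0, 0],
    [0, 0, 0],
  ],
  rot=[
    [0, 0, 0],
    [0, 0, 0],
  ],
  fingers=0.4,
  grip_force=20,
)

```text
clock: 2.28
eef_pos: [486.1, 127.7, 154.1]
tcp_rot: [3.141, -0.002, -2.588]
contact_force: [0.1, 0.7, 0.2]
opening: 0.75
grasp_force: 0.0
```

Run:
```python
from h import *
go(486.5,127,154,-148.4)
from rig import optics
cv2.imwrite("pics/w2.png",optics.grab_frame("wrist")["color"][:,:,::-1])
```

```text
t 2.2833 p [486.1 127.7 154.1] e [ 1.7996e+02 -9.0000e-02 -1.4830e+02] q [ 0.25  0.26  1.96  0.    0.92 -1.87] F [0.1 0.7 0.2] op 0.75 0.0
dp [ 0.002 -0.02   0.002] rot [ 0.006 -0.016  0.017]
```

View pics/w2.png

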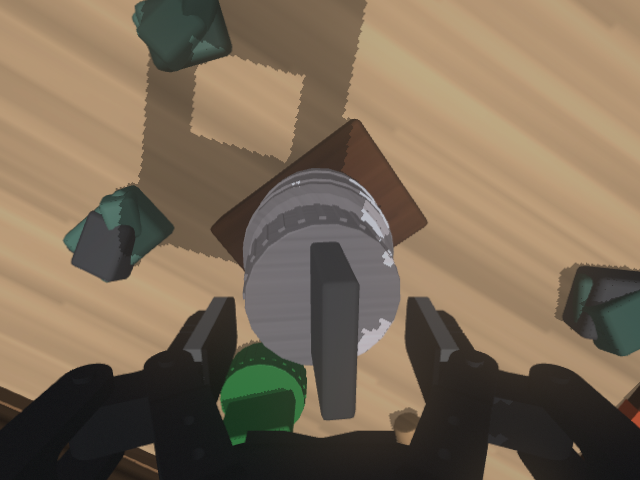

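The wrist view shows the paddle centred at column ~338, while the pads' midpoint is at ~321, so the paddle lies ~5 mm to tool +y. I'll shift and close gently.

play_rows(
  dp=[
    [0, 0.09, 0],
    [0, 0.09, 0],
    [0, 0.09, 0],
  ],
  rot=[
    [0, 0, 0],
    [0, 0, 0],
    [0, 0, 0],
  ],
  fingers=0.22,
)

```text
clock: 2.58
eef_pos: [485.7, 130.2, 155.4]
tcp_rot: [-3.141, 0.002, -2.59]
contact_force: [0.1, -0.5, 0.8]
opening: 0.225
grasp_force: 0.1
```

play_rows(
  dp=[
    [0, 0, 0],
    [0, 0, 0],
    [0, 0, 0],
  ],
  rot=[
    [0, 0, 0],
    [0, 0, 0],
    [0, 0, 0],
  ],
)

```text
clock: 2.83
eef_pos: [485.4, 129.6, 154.6]
tcp_rot: [-3.141, 0.0, -2.59]
contact_force: [-0.1, -0.6, -1.1]
opening: 0.222
grasp_force: 0.0
```

Run:
```python
from h import *
go(486.5,127,154,-148.4)
from rig import optics,telemetry
print(telemetry.sense()["wrist_torque"])
cv2.imwrite("pics/w3.png",optics.grab_frame("wrist")["color"][180:440,150:500,::-1])
```

```text
t 2.8333 p [485.4 129.6 154.6] e [-1.7999e+02  2.0000e-02 -1.4842e+02] q [ 0.26  0.26  1.96 -0.    0.92 -1.86] F [-0.1 -0.6 -1.1] op 0.222 0.026899245458480436
dp [ 0.011 -0.071  0.014] rot [-0.001  0.003 -0.003]
[ 0.0223866   0.00160038 -0.07276018]
```

View pics/w3.png

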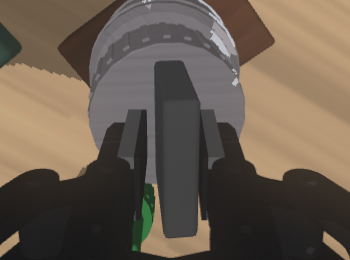

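The paddle still sits ~1.5 mm to the right of the pads' midline. I'll nudge and close.

play_rows(
  dp=[
    [0, 0.04, 0],
    [0, 0.04, 0],
    [0, 0.04, 0],
    [0, 0.04, 0],
    [0, 0.04, 0],
  ],
  rot=[
    [0, 0, 0],
    [0, 0, 0],
    [0, 0, 0],
    [0, 0, 0],
    [0, 0, 0],
  ],
  fingers=0,
  grip_force=25,
)

```text
clock: 3.3
eef_pos: [485.3, 129.8, 154.3]
tcp_rot: [-3.139, 0.0, -2.59]
contact_force: [3.7, -7.9, -1.9]
opening: 0.142
grasp_force: 23.9
```

Run:
```python
from h import *
go(486.5,127,154,-148.4)
from rig import telemetry
s=telemetry.sense();print(s["wrist_torque"],Ro.from_euler("xyz",s["tcp_rot"]).inv().apply(s["contact_force"]))
```

```text
t 3.3 p [485.3 129.8 154.3] e [-1.7985e+02  1.0000e-02 -1.4837e+02] q [ 0.26  0.26  1.97 -0.    0.92 -1.86] F [ 3.7 -7.9 -1.9] op 0.142 23.936090444913134
dp [ 0.011 -0.076  0.007] rot [-0.026  0.002  0.005]
[-1.46560043 -0.80654117 -0.06563288] [ 0.96859524 -8.70476672  1.89479235]
```

play_rows(
  dp=[
    [0, -0.03, 0],
    [0, -0.03, 0],
    [0, -0.03, 0],
    [0, -0.03, 0],
    [0, -0.03, 0],
  ],
  rot=[
    [0, 0, -0.6],
    [0, 0, -1.2],
    [0, 0, -1.8],
    [0, 0, -2.4],
    [0, 0, -3],
  ],
)

```text
clock: 3.72
eef_pos: [486.1, 128.9, 154.4]
tcp_rot: [-3.139, -0.0, -2.272]
contact_force: [4.1, -7.0, -1.2]
opening: 0.137
grasp_force: 24.2
```

play_rows(
  dp=[
    [0, 0, 0],
    [0, 0, 0],
  ],
  rot=[
    [0, 0, 0],
    [0, 0, 0],
  ],
)

```text
clock: 3.88
eef_pos: [485.9, 128.9, 154.4]
tcp_rot: [-3.139, -0.0, -2.275]
contact_force: [4.0, -6.5, -1.4]
opening: 0.139
grasp_force: 24.2
```

Run:
```python
from h import *
go(486,127,144,-130)
from rig import telemetry
s=telemetry.sense();print(s["wrist_torque"],Ro.from_euler("xyz",s["tcp_rot"]).inv().apply(s["contact_force"]))
```

```text
t 3.8833 p [485.9 128.9 154.4] e [-1.7985e+02 -2.0000e-02 -1.3036e+02] q [ 0.26  0.26  1.96 -0.    0.92 -2.18] F [ 4.  -6.5 -1.4] op 0.139 24.234520196914673
dp [ 0.035 -0.032  0.261] rot [-0.024 -0.004 -0.06 ]
[-1.38412737 -0.69837047 -0.01500538] [ 2.34682995 -7.30493106  1.37201673]
```

play_rows(
  dp=[
    [0.03, -0.04, 0],
    [0.03, -0.04, 0.03],
    [0.03, -0.04, 0.06],
    [0.03, -0.04, 0.09],
    [0.03, -0.04, 0.12],
  ],
  rot=[
    [0, 0, 0],
    [0, 0, 0],
    [0, 0, 0],
    [0, 0, 0],
    [0, 0, 0],
  ],
)

```text
clock: 4.3
eef_pos: [485.6, 128.0, 149.4]
tcp_rot: [-3.141, 0.0, -2.276]
contact_force: [1.7, -1.7, -0.8]
opening: 0.138
grasp_force: 24.8
```

Run:
```python
from h import *
go(486,127,144,-130)
from rig import telemetry
s=telemetry.sense();print(s["wrist_torque"],Ro.from_euler("xyz",s["tcp_rot"]).inv().apply(s["contact_force"]))
```

```text
t 4.3 p [485.6 128.  149.4] e [-179.98    0.   -130.4 ] q [ 0.25  0.26  1.97 -0.    0.91 -2.18] F [ 1.7 -1.7 -0.8] op 0.138 24.763175547122955
dp [ 0.014 -0.024  0.136] rot [-0.004  0.001 -0.067]
[-0.44591205 -0.30716895 -0.00622261] [ 0.1856638  -2.37782189  0.78194912]
```

play_rows(
  dp=[
    [0, -0.02, 0.03],
    [0, -0.02, 0.06],
    [0, -0.02, 0.09],
    [0, -0.02, 0.12],
    [0, -0.02, 0.12],
  ],
  rot=[
    [0, 0, 0],
    [0, 0, 0],
    [0, 0, 0],
    [0, 0, 0],
    [0, 0, 0],
  ],
)

```text
clock: 4.72
eef_pos: [485.9, 127.6, 144.8]
tcp_rot: [3.141, -0.0, -2.276]
contact_force: [-1.3, -0.6, 0.3]
opening: 0.137
grasp_force: 24.9
```

play_rows(
  dp=[
    [0, 0, 0.02],
    [0, 0, 0.04],
    [0, 0, 0.04],
  ],
  rot=[
    [0, 0, 0],
    [0, 0, 0],
    [0, 0, 0],
  ],
)

```text
clock: 4.97
eef_pos: [486.0, 127.4, 144.5]
tcp_rot: [-3.142, -0.0, -2.276]
contact_force: [-6.7, -3.2, 18.5]
opening: 0.137
grasp_force: 27.7
```

Run:
```python
from h import *
go(486,127,144,-130)
from rig import telemetry
s=telemetry.sense();print(s["wrist_torque"],Ro.from_euler("xyz",s["tcp_rot"]).inv().apply(s["contact_force"]))
```

```text
t 4.9667 p [486.  127.4 144.5] e [-1.800e+02 -2.000e-02 -1.304e+02] q [ 0.25  0.27  1.97 -0.    0.9  -2.18] F [-6.7 -3.2 18.5] op 0.137 27.723771929740906
dp [ 0.008 -0.008  0.012] rot [-0.    -0.003 -0.067]
[-3.59646838e-01  1.09433216e+00 -7.22486054e-04] [  6.8010256    3.07803077 -18.5461778 ]
```

play_rows(
  dp=[
    [0, 0, -0.03],
    [0, 0, -0.03],
    [0, 0, -0.03],
    [0, 0, -0.03],
    [0, 0, -0.03],
  ],
  rot=[
    [0, 0, 0],
    [0, 0, 0.8],
    [0, 0, 1.6],
    [0, 0, 2.4],
    [0, 0, 3.2],
  ],
  grip_force=45,
)

```text
clock: 5.38
eef_pos: [486.3, 127.7, 144.7]
tcp_rot: [-3.142, 0.001, -2.615]
contact_force: [-1.2, -0.5, 3.4]
opening: 0.129
grasp_force: 45.1
```

```bash
cat > st.py <<'E'
from h import *
go(486,127,144.5,157.6)
from rig import telemetry
s=telemetry.sense();print(s["wrist_torque"],Ro.from_euler("xyz",s["tcp_rot"]).inv().apply(s["contact_force"]))
E
python3 st.py
```

```text
t 5.3833 p [486.3 127.7 144.7] e [-1.7999e+02  3.0000e-02 -1.4984e+02] q [ 0.25  0.27  1.97  0.    0.9  -1.84] F [-1.2 -0.5  3.4] op 0.129 45.14929711818695
dp [ 0.015 -0.012  0.004] rot [2.000e-03 6.000e-03 8.761e+00]
[-0.14616648  0.07176012  0.07423119] [ 1.26654335  0.14187233 -3.43558351]
```

play_rows(
  dp=[
    [0, 0, 0],
    [0, 0, 0],
    [0, 0, 0],
    [0, 0, 0],
    [0, 0, 0],
  ],
  rot=[
    [0, 0, 0.9],
    [0, 0, 1.8],
    [0, 0, 2.7],
    [0, 0, 3.6],
    [0, 0, 4.5],
  ],
)

```text
clock: 5.8
eef_pos: [486.5, 127.5, 144.7]
tcp_rot: [-3.141, 0.001, -3.087]
contact_force: [-0.3, -2.5, 4.4]
opening: 0.131
grasp_force: 45.1
```

```bash
python3 st.py
```

```text
t 5.8 p [486.5 127.5 144.7] e [-1.7998e+02  5.0000e-02 -1.7685e+02] q [ 0.25  0.27  1.97 -0.    0.9  -1.37] F [-0.3 -2.5  4.4] op 0.131 45.06179451942444
dp [ 0.013 -0.011  0.004] rot [-1.000e-03  9.000e-03  4.258e+00]
[-0.42779916 -0.0715355   0.08166498] [ 0.43864577 -2.49283349 -4.40883111]
```

play_rows(
  dp=[
    [0.01, -0.01, 0],
    [0.01, -0.01, 0],
    [0.01, -0.01, 0],
    [0.01, -0.01, 0],
    [0.01, -0.01, 0],
  ],
  rot=[
    [0, 0, 0.7],
    [0, 0, 1.4],
    [0, 0, 2.1],
    [0, 0, 2.8],
    [0, 0, 3.5],
  ],
)

```text
clock: 6.22
eef_pos: [486.4, 127.1, 144.6]
tcp_rot: [3.141, 0.001, 2.831]
contact_force: [0.2, -1.5, 2.1]
opening: 0.127
grasp_force: 44.9
```

play_rows(
  dp=[
    [0, 0, 0],
    [0, 0, 0],
    [0, 0, 0],
    [0, 0, 0],
  ],
  rot=[
    [0, 0, 0.2],
    [0, 0, 0.4],
    [0, 0, 0.6],
    [0, 0, 0.6],
  ],
)

```text
clock: 6.55
eef_pos: [486.2, 127.0, 144.6]
tcp_rot: [3.142, 0.001, 2.771]
contact_force: [1.3, -3.7, 4.0]
opening: 0.133
grasp_force: 45.3
```

```bash
python3 st.py
```

```text
t 6.55 p [486.2 127.  144.6] e [1.8000e+02 6.0000e-02 1.5879e+02] q [ 0.25  0.27  1.97 -0.    0.9  -0.95] F [ 1.3 -3.7  4. ] op 0.133 45.256837606430054
dp [ 0.004 -0.001  0.003] rot [0.001 0.01  0.198]
[-0.79693035 -0.3863943   0.07433773] [-2.52215808 -2.98131065 -3.97555722]
```

play_rows(
  dp=[
    [0, 0, 0],
    [0, 0, 0],
    [0, 0, 0],
    [0, 0, 0],
  ],
  rot=[
    [0, 0, 0.1],
    [0, 0, 0.2],
    [0, 0, 0.3],
    [0, 0, 0.3],
  ],
)

```text
clock: 6.88
eef_pos: [486.1, 127.1, 144.6]
tcp_rot: [3.141, 0.001, 2.74]
contact_force: [0.6, -2.9, 5.3]
opening: 0.131
grasp_force: 45.3
```

```bash
python3 st.py
```

```text
t 6.8833 p [486.1 127.1 144.6] e [1.7998e+02 5.0000e-02 1.5702e+02] q [ 0.25  0.27  1.97 -0.    0.9  -0.92] F [ 0.6 -2.9  5.3] op 0.131 45.33686399459839
dp [ 0.002 -0.004  0.003] rot [ 0.003  0.009 -0.097]
[-0.66167992 -0.49481015  0.16927645] [-1.66904064 -2.45350532 -5.24992607]
```

play_rows(
  dp=[
    [0, 0, 0],
    [0, 0, 0],
    [0, 0, 0],
    [0, 0, 0],
  ],
  rot=[
    [0, 0, 0.1],
    [0, 0, 0.2],
    [0, 0, 0.3],
    [0, 0, 0.3],
  ],
)

```text
clock: 7.22
eef_pos: [486.2, 127.2, 144.6]
tcp_rot: [3.141, 0.001, 2.71]
contact_force: [1.7, -2.1, 5.8]
opening: 0.132
grasp_force: 46.7
```

```bash
python3 st.py
```

```text
t 7.2167 p [486.2 127.2 144.6] e [1.7998e+02 6.0000e-02 1.5527e+02] q [ 0.25  0.27  1.97 -0.    0.9  -0.89] F [ 1.7 -2.1  5.8] op 0.132 46.65014684200287
dp [ 0.003 -0.006  0.003] rot [ 0.003  0.01  -0.388]
[-0.59038433 -0.48967101  0.67682158] [-2.42442593 -1.16184175 -5.76199683]
```

Hard stop reached: torque rose to 0.68 N m at yaw ≈156°, which matches the block's axis at 157–158°. Now I'll release and lift.

play_rows(
  dp=[
    [0, 0, 0],
    [0, 0, 0],
    [0, 0, 0],
    [0, 0, 0],
    [0, 0, 0],
  ],
  rot=[
    [0, 0, 0],
    [0, 0, 0],
    [0, 0, 0],
    [0, 0, 0],
    [0, 0, 0],
  ],
  fingers=0.6,
)

```text
clock: 7.63
eef_pos: [485.4, 127.2, 144.1]
tcp_rot: [-3.141, -0.001, 2.709]
contact_force: [0.7, 0.6, -0.6]
opening: 0.599
grasp_force: 0.0
```

play_rows(
  dp=[
    [0, 0, -0.5],
    [0, 0, -1.2],
    [0, 0, -2],
    [0, 0, -2.8],
    [0, 0, -3.5],
  ],
  rot=[
    [0, 0, 0],
    [0, 0, 0],
    [0, 0, 0],
    [0, 0, 0],
    [0, 0, 0],
  ],
)

```text
clock: 8.05
eef_pos: [485.6, 127.2, 286.3]
tcp_rot: [3.141, 0.0, 2.709]
contact_force: [-0.2, -0.5, -0.2]
opening: 0.598
grasp_force: 0.0
```

play_rows(
  dp=[
    [-0.8, 0, 0],
    [-1.6, 0, 0],
    [-2.4, 0, 0],
    [-2.4, 0, 0],
  ],
  rot=[
    [0, 0, 0],
    [0, 0, 0],
    [0, 0, 0],
    [0, 0, 0],
  ],
)

```text
clock: 8.38
eef_pos: [577.0, 85.0, 284.3]
tcp_rot: [3.141, 0.003, 2.707]
contact_force: [-1.4, -0.3, -0.2]
opening: 0.596
grasp_force: 0.0
```

Run:
```python
from h import *
from rig import telemetry,optics
s=telemetry.sense();w=optics.grab_frame("wrist")["color"];t=optics.grab_frame("top")["color"];sc=optics.grab_frame("scene")["color"]
print(s["clock"],s["eef_pos"],s["contact_force"])
c=lambda im,x,y,w,h:cv2.resize(im[y:y+h,x:x+w],(400,300),interpolation=cv2.INTER_CUBIC)
cv2.imwrite("pics/end.png",np.vstack([np.hstack([c(t,152,235,136,102),c(w,0,0,640,480)]),np.hstack([c(sc,300,160,160,120),c(sc,110,230,160,120)])])[:,:,::-1])
```

```text
8.3833 [576.9780437   85.01084533 284.33572278] [-1.35940684 -0.32754912 -0.17269127]
```

View pics/end.png

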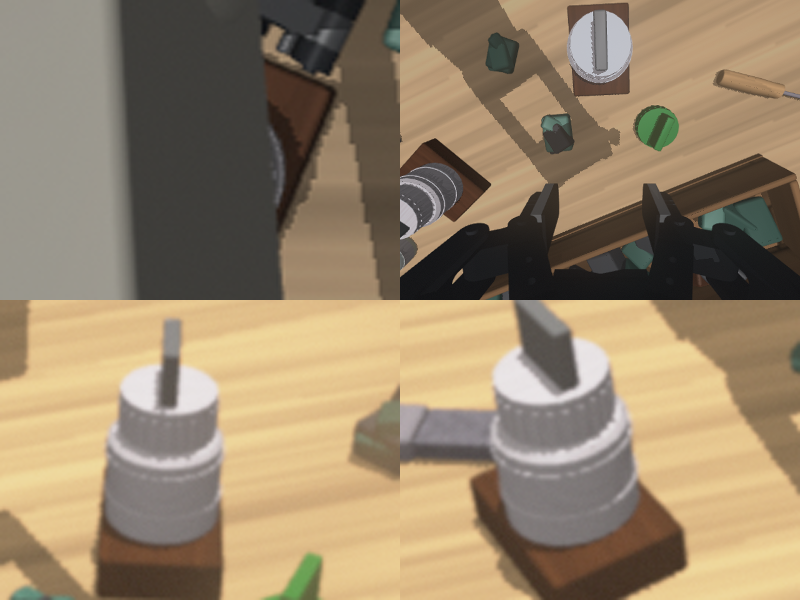

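The final view shows the lid seated with no gap (scene crop, 170,420). Its paddle lies along the block's long side (wrist tile, 600,42), and the other canister is unchanged.

```bash
python3 -c "
from rig import r
print(r.sign_off())"
```

```text
the job is handed in; nothing more can be done
None
```

The perched lid was turned back until it dropped 10 mm into the thread, then screwed clockwise to its hard stop with its grip along the block's long side and released; it started about 54° anticlockwise of closed by my measurement, not the stated 10 to 30, the other lid was not touched, and the job is handed in at about 8.5 s.

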